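# Bring the peanut butter round on the pantry turntable

### The arm

A 6-joint arm with a two-finger parallel gripper is mounted at the origin on the work surface. World frame = base frame: x ahead of the robot, y to its left, z up, the work surface at z = 0. Lengths are in m, angles in rad, forces in N, time in s.
With the tool pointing down it reaches from about 0.275 to 0.975 m from the base axis. Payload 8.4 kg.
Tool frame: the origin (TCP) lies midway between the tips of the shut fingers; the grasp point (between the pads) lies 19 mm behind it; z points along the fingers, y is the line along which they close (so a half turn about z gives the same grasp; the last joint's range is limited). The gripper opens to 92 mm and grips with 3 to 60 N. Pads are 20 mm wide; open, the fingers measure 128 mm over their backs; the gripper's body (75 mm by 189 mm) begins 69 mm behind the grasp point.
Start: joints at [-1.106, 0.353, 1.633, -0, 1.155, -0.002], TCP at [0.281, -0.558, 0.215] pointing down, gripper open.
Joint ranges: [-2.63, 2.63], [-0.92, 2.1], [0.06, 2.66], [-1.3, 4.44], [0, 2.69], [-3.02, 3.02]. Speed limits (rad/s): [2.22, 2.22, 2.79, 3.14, 3.14, 3.14].

### API

Orientations are given as a rotation vector (axis times angle).
In Python, from workcell import telemetry, viewer, close_job gives the robot as it stands.
- The arm moves only by the tool servo_tool, never from a script. Its argument "commands" is a list of rows, each a list of 3 entries, a list of its own where there are three numbers: the turn, a rotation vector about the tool's x, y, z in rad, then the shift along the tool's x, y, z in mm, then the finger opening in mm, from 0 to 91.9. A call has 1 to 5 rows; each row is the pose to reach, as a shift and turn from the pose commanded when the call began, along the tool's axes at that moment; what a row does not reach only later rows make up. A row lasts 1/8 s, in which the tool goes at most 62.5 mm and 10.7 degrees, less where a joint would pass 70% of its speed; a pose out of reach is approached as far as the arm can. A call with a gripper value outside its range is refused whole. The fingers move at their own pace and stop on an object; "newtons" is the grip in N (left out, the last holds). Time passes only in rows, so rows that repeat a pose let the fingers close. It gives the time, the measured TCP pose, the force, the opening and the grip force at its end, in the units of the state.
- telemetry.get_obs(): the state, without advancing time (a new reading comes with each control period).
- viewer.snapshot(name): name is "scene" or "top"; returns a dict with "img" (384x512x3 uint8, red, green, blue), "fx", "fy", "cx", "cy" (pixels), "extrinsics" (4x4, takes a point from camera to world coordinates). Camera axes: x right, y down, z forward; pixel columns grow to the right and rows downward; lengths in m; the calibration is good to about 2 mm. A picture is of the moment at which its call begins. There is no depth.
- close_job(): hands the job in; it is judged then, once.
Trained networks look in a picture, given as the dict that the camera call returned (one of the last four; its "shot" number tells which), for a name from the list of things; names that differ only in an ending like _2 or _b are one class to them, and where a whole thing is asked for, a point or a joint stands for the part that bears it (a point fixed in the world has none). Each returns a list of dicts, best first, with "p" (0 to 1); they miss things now and then, are a little off and sometimes report something else, mostly with a low value. They report only what shows in the picture. A call takes as long as a camera call.
- viewer.silhouettes(picture, target): "pixels" (384x512 bool, what is visible of it) and "point" ([column, row] in pixels, amid what is visible of it).
The state is a dict: "clock": time; "qpos": joint angles; "dq": joint speeds; "joint_torque": joint torques, N m; "eef_pos": TCP position; "orientation": TCP orientation; "contact_force": force on the tool from outside, world axes, zero at the start; "moment": the same for the moment, N m; "width": finger opening in m; "gripper_force": force on a finger pad.
Only numpy, scipy, OpenCV 4.12 (cv2) and the standard library are available. Lean on these libraries where they do the work, as an engineer would, in place of code of your own. Each camera call takes 0.05 s, during which the arm holds its last target. There are 200 camera calls.

### The job

Bring the peanut butter round to the yellow mark of the pantry turntable: with one fingertip (or both held together), push gently on the side of a wooden divider until the jar stands squarely in line with the mark on the stand, then take the finger away. The tray must turn slowly, with no pinching or hard shove on the dividers; do not touch or lift the jars and the sugar bowl that ride on it, and leave the cereal dispenser and the ice cream scoop where they are.

Things in the scene. Friction and masses are not known exactly. Their poses are not given: they have to be found in the camera images.
- stand: Fixed black round foot of the turntable, 220 mm across. Origin on the turning axis at shelf level. Its -x axis points from the axis along a black tongue to the yellow mark: a block 42 mm long (radially), 34 mm wide, top at 23 mm, centred 177 mm from the axis, just outside the tray, fixed to the stand. Yaw varies.
- dividers: Three upright wooden divider walls (spokes) fixed on the turning tray around a round hub (32 mm diameter, 90 mm tall). Origin on the turning axis at the tray's top face, 34 mm above the shelf. They run out along 0, 120 and 240 degrees from this body's +x (counter-clockwise from above) to 135 mm from the axis; each 8 mm thick, 85 mm tall (top 119 mm above the shelf). Turns with the tray.
- tray (a joint): The turning tray: wooden disc 290 mm across, top face 34 mm above the shelf, vertical axis. Reads 0 rad at every start whichever way it then faces; grows as it turns counter-clockwise seen from above; turns either way for over a full turn. Bearing friction, no spring: a steady push of 3 to 5 N at the outer end of a divider turns it, and it stops almost at once when the push stops.
- peanut_butter: Closed jar of peanut butter: brown, 70 mm diameter, 95 mm tall, paper label, red lid. Origin at the centre of its underside. Stands loose on the tray, about 85 mm from the axis, about midway between the dividers at 120 and 240 degrees; rides with the tray.
- sugar_bowl: White ceramic sugar bowl with a blue lid and round knob, 80 mm diameter, 89 mm tall, origin at the centre of its underside. Stands loose midway in one of the other two compartments, about 85 mm from the axis. Not to be touched.
- honey_jar: Amber glass honey jar with a brass lid, 60 mm diameter, 85 mm tall, origin at the centre of its underside. Stands loose midway in the remaining compartment, about 85 mm from the axis. Not to be touched.
- dispenser: Black flip-top plastic cereal dispenser, 166 x 96 mm (its x, y), 249 mm tall, origin at the centre of its underside. Stands loose on the shelf to the left of the turntable. Leave alone.
- scoop: Stainless steel ice cream scoop lying on the shelf to the right of the turntable, along its x axis from -110 mm (handle end) to +97 mm (bowl end), up to 54 mm wide, 27 mm high; origin at shelf level below the handle. Leave alone.

How it is judged:
On the way:
1. a fingertip pushes on a divider (contact force between the fingers and dividers above 0.3 N), for 0.02 s.
At the end, for the whole second after the job is handed in: The centre of the peanut butter jar is within 15 mm sideways of the line from the turning axis to the yellow mark, on the mark's side; it, the sugar bowl and the honey jar stand upright on the tray, the tray is at rest, and the dispenser and the scoop are within 20 mm of where they were (y of peanut_butter in the frame of stand between -0.015 and 0.015 m and x of peanut_butter in the frame of stand below -0.05 m and horizontal distance between each of peanut_butter, sugar_bowl, honey_jar and dividers below 0.13 m and angle between each of peanut_butter, sugar_bowl, honey_jar's own z axis and vertical below 0.1 rad and z of peanut_butter in the frame of stand between 0.024 and 0.044 m and z of sugar_bowl in the frame of stand between 0.024 and 0.044 m and z of honey_jar in the frame of stand between 0.024 and 0.044 m and velocity of joint tray between -0.05 and 0.05 rad/s and distance of each of dispenser, scoop from where it was at the start of the episode below 0.02 m); the robot touches nothing.
It fails at once if the robot touches a jar or the sugar bowl on the tray (over 1 N) (contact force between any of the fingers, the arm and peanut_butter above 1 N or contact force between any of the fingers, the arm and sugar_bowl above 1 N or contact force between any of the fingers, the arm and honey_jar above 1 N).
It fails at once if a jar or the sugar bowl is lifted off the tray or tipped (z of any of peanut_butter, sugar_bowl, honey_jar in the frame of stand above 0.05 m or angle between any of peanut_butter, sugar_bowl, honey_jar's own z axis and vertical above 0.3 rad).
It fails at once if a divider is pinched or shoved hard (over 45 N) (contact force between the fingers and dividers above 45 N).
It fails at once if the tray is spun (faster than 4 rad/s) (velocity of joint tray above 4 rad/s or velocity of joint tray below -4 rad/s).
It fails at once if the dispenser or the scoop is moved by more than 20 mm (distance of any of dispenser, scoop from where it was at the start of the episode above 0.02 m).
It also fails if it takes over 48 s, if anything falls off the work surface, if the arm or the gripper's body presses on something with over 40 N, if the wrist force passes 120 N, or if a joint passes its speed limit or range.

## Working session

There is one attempt and no reset: what is moved stays moved. The work goes in short steps, Python scripts to look and compute and a tool call to move; the robot and the scene stay as the last step left them, time stands still between calls to the robot, and variables do not carry over. Pictures are saved under pics/ and viewed, at most 10 in all, crops included, and the job is handed in when it is done.

Besides the shell and the picture viewer there is one more tool, called after "Emit:" as name(argument=value, ...), one argument or row to a line, values as JSON. servo_tool: Moves the arm, as the interface text tells. Its arguments: {"type":"object","properties":{"commands":{"type":"array"},"newtons":{"type":"number"}},"required":["commands"]}

```bash
mkdir -p pics; cat > h.py <<'E'
import numpy as np, cv2
from workcell import telemetry, viewer
def ray(s,uv,z):
    E=np.array(s["extrinsics"]); d=E[:3,:3]@np.array([(uv[0]-s["cx"])/s["fx"],(uv[1]-s["cy"])/s["fy"],1.])
    o=E[:3,3]; return o+d*(z-o[2])/d[2]
def proj(s,p):
    E=np.array(s["extrinsics"]); c=E[:3,:3].T@(np.array(p)-E[:3,3]); return [s["fx"]*c[0]/c[2]+s["cx"],s["fy"]*c[1]/c[2]+s["cy"]]
def save(s,n): cv2.imwrite("pics/"+n+".png",cv2.cvtColor(s["img"],cv2.COLOR_RGB2BGR))
E
python3 - <<'E'
from h import *
o=telemetry.get_obs(); print(o["clock"],o["eef_pos"],o["orientation"],o["width"])
for n in("top","scene"):
    s=viewer.snapshot(n); save(s,n+"0"); print(n,np.round(s["extrinsics"],3).tolist(),s["fx"])
    for t,z in(("stand",.01),("dividers",.119),("peanut_butter",.129),("sugar_bowl",.11),("honey_jar",.119),("dispenser",.249),("scoop",.015)):
        for r in viewer.silhouettes(s,t)[:2]:
            print(t,round(r["p"],2),np.round(r["point"]),r["pixels"].sum(),np.round(ray(s,r["point"],z),3))
E
```

```text
0.0 [ 0.28105127 -0.55770155  0.21389447] [-3.05516549e+00 -7.26338770e-01  5.12185156e-04] 0.09168850403012511
top [[-0.014, -0.982, 0.191, 0.34], [-1.0, 0.014, 0.003, 0.012], [-0.005, -0.191, -0.982, 1.267], [0.0, 0.0, 0.0, 1.0]] 467.9028948140097
stand 0.53 [224. 253.] 239 [0.426 0.102 0.01 ]
peanut_butter 0.75 [253. 228.] 724 [0.475 0.024 0.129]
peanut_butter 0.56 [237. 170.] 691 [0.622 0.06  0.129]
sugar_bowl 0.8 [253. 228.] 740 [0.48  0.023 0.11 ]
honey_jar 0.74 [292. 185.] 532 [ 0.584 -0.077  0.119]
dispenser 0.61 [ 83. 206.] 5154 [0.516 0.397 0.249]
scoop 0.9 [414. 223.] 791 [ 0.499 -0.409  0.015]
scene [[0.169, 0.728, -0.664, 1.361], [0.986, -0.121, 0.118, -0.139], [0.005, -0.674, -0.738, 0.929], [0.0, 0.0, 0.0, 1.0]] 372.5935932686093
stand 0.51 [283. 161.] 69 [0.407 0.124 0.01 ]
dividers 0.58 [256. 176.] 1483 [ 0.568 -0.002  0.119]
peanut_butter 0.85 [281. 197.] 723 [0.677 0.053 0.129]
sugar_bowl 0.75 [261. 166.] 303 [0.518 0.025 0.11 ]
honey_jar 0.88 [230. 190.] 520 [ 0.616 -0.088  0.119]
honey_jar 0.42 [259. 174.] 1356 [0.564 0.008 0.119]
dispenser 0.96 [387. 146.] 3735 [0.64  0.357 0.249]
scoop 0.58 [127. 201.] 388 [ 0.511 -0.415  0.015]
```

View pics/top0.png

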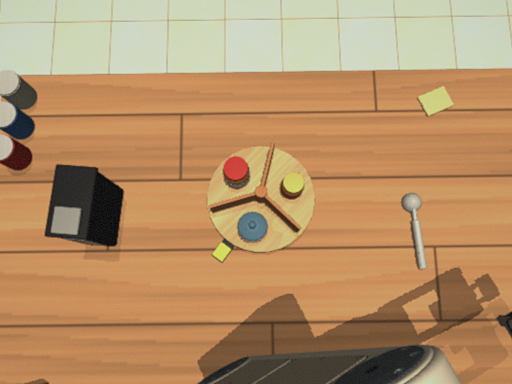

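View pics/scene0.png

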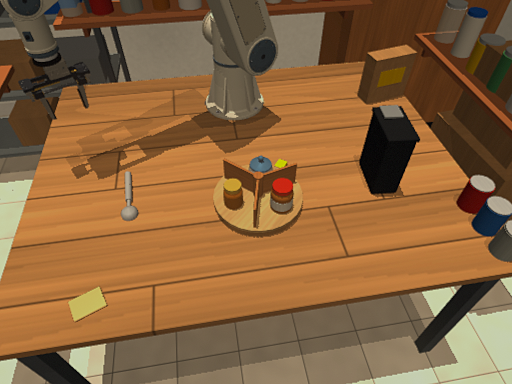

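```bash
cat >> h.py <<'E'
def blob(s,lo,hi,box,z,n=3):
    x0,y0,x1,y1=box; h=cv2.cvtColor(s["img"],cv2.COLOR_RGB2HSV); m=cv2.inRange(h,np.array(lo),np.array(hi)); k=np.zeros_like(m); k[y0:y1,x0:x1]=m[y0:y1,x0:x1]
    c=cv2.connectedComponentsWithStats(k); i=1+np.argmax(c[2][1:,4]); return c[2][i,4],c[3][i],ray(s,c[3][i],z)
E
python3 - <<'E'
from h import *
s=viewer.snapshot("top")
h=cv2.cvtColor(s["img"],cv2.COLOR_RGB2HSV)
print(h[252,222],h[165,236],h[192,262],h[146,273],h[227,253])
M=blob(s,(22,150,150),(35,255,255),(205,238,240,268),.023); print("mark",M)
R=blob(s,(0,180,120),(6,255,255),(215,150,260,195),.129); print("red",R)
B=blob(s,(95,50,50),(115,255,255),(230,205,275,250),.11); print("blue",B)
hub=ray(s,(262,192),.124);print("hub",hub)
for t in((273,146),(212,209),(298,230)):
    p=ray(s,t,.119);d=p-hub;print(p,np.hypot(*d[:2]),np.degrees(np.arctan2(d[1],d[0])))
im=cv2.resize(s["img"][135:275,190:330],(800,800),interpolation=cv2.INTER_CUBIC)[:,:,::-1]
cv2.imwrite("pics/crop.png",cv2.resize(im,(600,600)))
E
```

```text
[ 32 143 218] [  2 183 204] [ 12 150 207] [ 13 151 160] [98 80 93]
mark (np.int32(4), array([225.25, 256.  ]), array([0.41611332, 0.09850517, 0.023     ]))
red (np.int32(300), array([234.56666667, 166.57      ]), array([0.63202728, 0.06748332, 0.129     ]))
blue (np.int32(607), array([251.99670511, 225.94728171]), array([0.48407235, 0.02581565, 0.11      ]))
hub [ 5.66993625e-01 -3.02564668e-04  1.24000000e-01]
[ 0.68718747 -0.03034155  0.119     ] 0.12389067943392397 -14.031991881745709
[0.52673627 0.12462592 0.119     ] 0.1312546405469281 107.86118380142798
[ 0.47128838 -0.08744426  0.119     ] 0.12943402940426457 -137.68146159728244
```

View pics/crop.png

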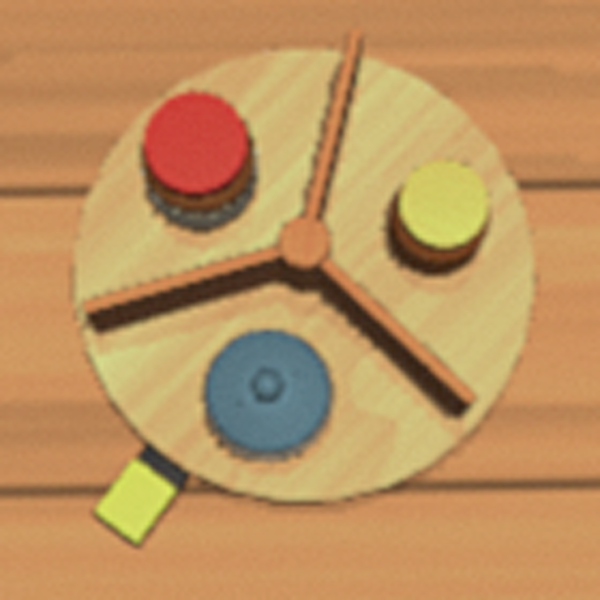

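```bash
cat > est.py <<'E'
from h import *
s=viewer.snapshot("top")
M=blob(s,(26,100,120),(40,255,255),(200,238,240,268),.023); print("mark",M)
R=blob(s,(0,170,120),(6,255,255),(195,140,320,260),.129); print("red",R)
hub=ray(s,(190+305/600*140,135+244/600*140),.124);print("hub",hub)
a=lambda p:np.degrees(np.arctan2(p[1]-hub[1],p[0]-hub[0]))
A=a(M[2]);J=a(R[2])
print("r",np.hypot(*(M[2]-hub)[:2]),np.hypot(*(R[2]-hub)[:2]),"az",A,J,"turn",(A-J+180)%360-180)
d=np.radians(A);u=np.array([-np.sin(d),np.cos(d)]);print("lateral mm",1e3*u@(R[2]-hub)[:2])
E
python3 - <<'E'
from est import *
for t in((355,38),(90,308),(465,405)):
    p=ray(s,(190+t[0]*140/600,135+t[1]*140/600),.119);print(p,np.hypot(*(p-hub)[:2]),a(p))
c=ray(s,(190+304*140/600,135+276*140/600),.034);print("traycentre",c)
E
```

```text
mark (np.int32(213), array([221.25352113, 251.41314554]), array([0.42832309, 0.10907351, 0.023     ]))
red (np.int32(440), array([235.26590909, 168.06363636]), array([0.62814339, 0.0657499 , 0.129     ]))
hub [0.5671936  0.00177056 0.124     ]
r 0.17549627584645974 0.0883642090344345 az 142.3073299910012 46.38915561818766 turn 95.91817437281355
lateral mm -87.89324202788123
[ 0.69285407 -0.03003304  0.119     ] 0.12962261490315027 -14.202834607538934
[0.53214791 0.12713789 0.119     ] 0.13017361005415343 105.61801451107083
[ 0.47250638 -0.08871309  0.119     ] 0.1309693106739614 -136.30044917523628
traycentre [0.56472035 0.00193049 0.034     ]
```

```bash
cat > plan.py <<'E'
import json,sys
from h import *
from scipy.spatial.transform import Rotation as R
AX=np.array([.566,.002])
def div(az,tang,rad,z):  # pose with tool y along the divider, tool down
    a=np.radians(az);u=np.array([np.cos(a),np.sin(a)]);t=np.array([-u[1],u[0]])
    p=np.r_[AX+rad*u+tang*t,z]; y=np.r_[u,0];zz=np.array([0,0,-1.]);x=np.cross(y,zz)
    return p,R.from_matrix(np.c_[x,y,zz])
def plan(wps,n,w=0):
    """wps: list of (p,R); n: rows to each"""
    o=telemetry.get_obs(); p,r=np.array(o["eef_pos"]),R.from_rotvec(o["orientation"])
    seq=[]; cp,cr=p,r
    for (q,s),k in zip(wps,n):
        d=(cr.inv()*s).as_rotvec()
        seq+=[(cp+(q-cp)*i/k,cr*R.from_rotvec(d*i/k)) for i in range(1,k+1)]; cp,cr=q,s
    for i in range(0,len(seq),5):
        rows=[[np.round((r.inv()*b).as_rotvec(),2).tolist(),np.round(1e3*r.inv().apply(a-p)).tolist(),w] for a,b in seq[i:i+5]]
        print(json.dumps(rows)); p,r=p+r.apply(rows[-1][1])*1e-3,r*R.from_rotvec(rows[-1][0])
E
python3 - <<'E'
from plan import *
a=div(-136,-.028,.115,.21);b=div(-136,-.028,.115,.075)
print(a[0]);plan([a,b],[12,3])
E
```

```text
[ 0.46382549 -0.0577442   0.21      ]
[[[-0.0, 0.0, 0.11], [32.0, -30.0, 0.0], 0], [[-0.0, 0.0, 0.21], [65.0, -61.0, 1.0], 0], [[-0.0, 0.0, 0.32], [97.0, -91.0, 1.0], 0], [[-0.0, 0.0, 0.42], [129.0, -122.0, 2.0], 0], [[-0.0, 0.0, 0.53], [162.0, -152.0, 2.0], 0]]
[[[-0.0, 0.0, 0.1], [12.0, -42.0, 0.0], 0], [[-0.0, 0.0, 0.21], [25.0, -85.0, 1.0], 0], [[-0.0, 0.0, 0.32], [37.0, -128.0, 1.0], 0], [[-0.0, 0.0, 0.42], [50.0, -170.0, 1.0], 0], [[-0.0, 0.0, 0.53], [63.0, -213.0, 2.0], 0]]
[[[0.0, 0.0, 0.1], [-11.0, -43.0, 0.0], 0], [[0.0, 0.0, 0.21], [-22.0, -86.0, 1.0], 0], [[0.0, 0.0, 0.21], [-22.0, -86.0, 46.0], 0], [[0.0, 0.0, 0.21], [-22.0, -86.0, 91.0], 0], [[0.0, 0.0, 0.21], [-22.0, -86.0, 136.0], 0]]
```

Emit:
servo_tool(
  commands=[
    [[0, 0, 0.11], [32, -30, 0], 0],
    [[0, 0, 0.21], [65, -61, 1], 0],
    [[0, 0, 0.32], [97, -91, 1], 0],
    [[0, 0, 0.42], [129, -122, 2], 0],
    [[0, 0, 0.53], [162, -152, 2], 0],
  ],
  newtons=10,
)

```text
clock: 1.52
eef_pos: [0.3578, -0.3482, 0.2127]
orientation: [3.14, -0.105, 0.0]
contact_force: [0.6, 0.2, -0.3]
width: 0.0444
gripper_force: 0.0
```

Emit:
servo_tool(
  commands=[
    [[0, 0, 0.1], [12, -42, 0], 0],
    [[0, 0, 0.21], [25, -85, 1], 0],
    [[0, 0, 0.32], [37, -128, 1], 0],
    [[0, 0, 0.42], [50, -170, 1], 0],
    [[0, 0, 0.53], [63, -213, 2], 0],
  ],
)

```text
clock: 2.15
eef_pos: [0.4344, -0.1396, 0.2109]
orientation: [3.003, -0.924, 0.001]
contact_force: [0.4, -0.2, -1.1]
width: 0.0003
gripper_force: 0.0
```

Emit:
servo_tool(
  commands=[
    [[0, 0, 0.1], [-11, -43, 0], 0],
    [[0, 0, 0.21], [-22, -86, 1], 0],
    [[0, 0, 0.21], [-22, -86, 1], 0],
    [[0, 0, 0.21], [-22, -86, 1], 0],
  ],
)

```text
clock: 2.65
eef_pos: [0.4635, -0.0575, 0.2096]
orientation: [2.893, -1.225, -0.0]
contact_force: [0.2, 0.1, -0.7]
width: 0.0004
gripper_force: 0.0
```

```bash
python3 - <<'E'
from plan import *
plan([div(-136,-.028,.115,.075)],[4])
s=viewer.snapshot("top");save(s,"t1")
s=viewer.snapshot("scene");save(s,"s1")
a=cv2.imread("pics/t1.png")[110:290,170:350];b=cv2.imread("pics/s1.png")[80:260,180:360]
cv2.imwrite("pics/c1.png",cv2.resize(np.hstack([a,b]),(800,400)))
E
```

```text
[[[0.0, -0.0, 0.0], [0.0, -0.0, 34.0], 0], [[0.0, -0.0, 0.0], [0.0, -0.0, 67.0], 0], [[0.0, -0.0, 0.0], [0.0, -0.0, 101.0], 0], [[0.0, -0.0, 0.0], [0.0, -0.0, 135.0], 0]]
```

View pics/c1.png

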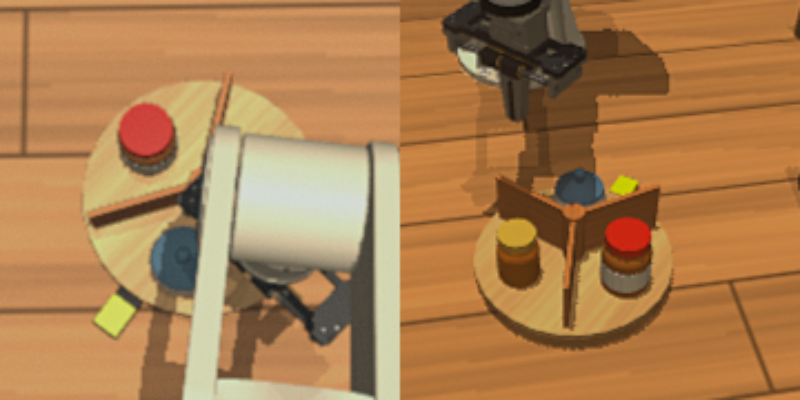

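The pictures show the arm covering the right half of the top view. The red lid (left panel, about 147,132) and the mark (118,312) are still visible, and the gripper is above the sugar compartment behind the left divider. I'll go down now.

Emit:
servo_tool(
  commands=[
    [[0, 0, 0], [0, 0, 34], 0],
    [[0, 0, 0], [0, 0, 67], 0],
    [[0, 0, 0], [0, 0, 101], 0],
    [[0, 0, 0], [0, 0, 135], 0],
    [[0, 0, 0], [0, 0, 135], 0],
  ],
)

```text
clock: 3.38
eef_pos: [0.4616, -0.058, 0.0729]
orientation: [2.89, -1.229, -0.007]
contact_force: [0.2, 0.4, 0.1]
width: 0.0004
gripper_force: 0.0
```

```bash
python3 - <<'E'
from plan import *
import est
plan([div(-136,-.014,.115,.075),div(-52,-.014,.115,.075)],[5,25]) if 0 else None
w=[div(-136,-.014,.115,.075)]+[div(a,-.014,.115,.075) for a in np.arange(-132,-51,4)]
plan(w,[5]+[1]*(len(w)-1))
s=viewer.snapshot("scene");save(s,"s2");cv2.imwrite("pics/c2.png",cv2.resize(cv2.imread("pics/s2.png")[80:260,180:360],(500,500)))
E
```

```text
mark (np.int32(213), array([221.25352113, 251.41314554]), array([0.42832309, 0.10907351, 0.023     ]))
red (np.int32(440), array([235.30454545, 168.07045455]), array([0.62812434, 0.06565315, 0.129     ]))
hub [0.5671936  0.00177056 0.124     ]
r 0.17549627584645974 0.08828103237343632 az 142.3073299910012 46.35479891684241 turn 95.9525310741588
lateral mm -87.80503470646676
[[[0.0, 0.0, -0.0], [3.0, -0.0, -0.0], 0], [[0.0, 0.0, -0.0], [6.0, -0.0, -0.0], 0], [[0.0, 0.0, -0.0], [9.0, -1.0, -0.0], 0], [[0.0, 0.0, -0.0], [12.0, -1.0, -1.0], 0], [[0.0, 0.0, -0.0], [14.0, -1.0, -1.0], 0]]
[[[0.0, 0.0, -0.07], [9.0, 1.0, 0.0], 0], [[0.0, 0.0, -0.14], [17.0, 1.0, 0.0], 0], [[0.0, 0.0, -0.21], [25.0, 0.0, 0.0], 0], [[0.0, 0.0, -0.28], [33.0, -1.0, 0.0], 0], [[0.0, 0.0, -0.35], [41.0, -2.0, 0.0], 0]]
[[[0.0, 0.0, -0.07], [8.0, 0.0, 0.0], 0], [[0.0, 0.0, -0.14], [16.0, 1.0, 0.0], 0], [[0.0, 0.0, -0.21], [24.0, 0.0, 0.0], 0], [[0.0, 0.0, -0.28], [32.0, -1.0, 0.0], 0], [[0.0, 0.0, -0.35], [40.0, -2.0, 0.0], 0]]
[[[-0.0, 0.0, -0.07], [8.0, 0.0, 0.0], 0], [[-0.0, 0.0, -0.14], [16.0, 0.0, 0.0], 0], [[-0.0, 0.0, -0.21], [24.0, 0.0, 0.0], 0], [[-0.0, 0.0, -0.28], [32.0, -1.0, 0.0], 0], [[-0.0, 0.0, -0.35], [40.0, -3.0, 0.0], 0]]
[[[-0.0, 0.0, -0.07], [8.0, 1.0, 0.0], 0], [[-0.0, 0.0, -0.14], [16.0, 1.0, 0.0], 0], [[-0.0, 0.0, -0.21], [24.0, 1.0, 0.0], 0], [[-0.0, 0.0, -0.28], [32.0, -0.0, -0.0], 0], [[-0.0, 0.0, -0.35], [40.0, -2.0, -0.0], 0]]
[[[-0.0, 0.0, -0.07], [8.0, 1.0, -0.0], 0]]
```

View pics/c2.png

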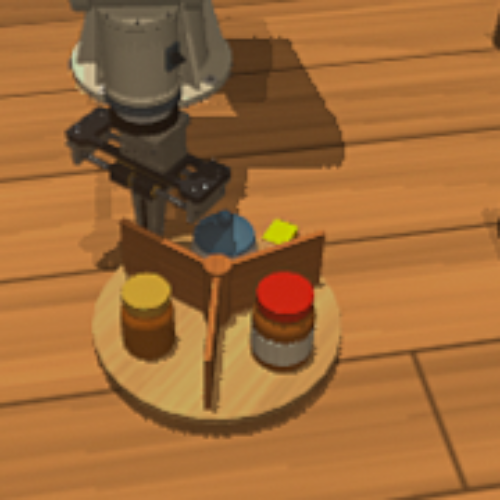

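The finger is down behind the left divider (crop about 150,215), on the sugar side and clear of the bowl (225,235). I'll start pushing.

Emit:
servo_tool(
  commands=[
    [[0, 0, 0], [3, 0, 0], 0],
    [[0, 0, 0], [6, 0, 0], 0],
    [[0, 0, 0], [9, -1, 0], 0],
    [[0, 0, 0], [12, -1, -1], 0],
    [[0, 0, 0], [14, -1, -1], 0],
  ],
)

```text
clock: 4.1
eef_pos: [0.4744, -0.0668, 0.0758]
orientation: [-2.892, 1.228, -0.0]
contact_force: [-0.5, -0.9, 0.2]
width: 0.0005
gripper_force: 0.0
```

Emit:
servo_tool(
  commands=[
    [[0, 0, -0.07], [8, 1, 0], 0],
    [[0, 0, -0.14], [16, 1, 0], 0],
    [[0, 0, -0.21], [24, 0, 0], 0],
    [[0, 0, -0.28], [32, -1, 0], 0],
    [[0, 0, -0.35], [40, -2, 0], 0],
  ],
)

```text
clock: 4.72
eef_pos: [0.5023, -0.094, 0.0752]
orientation: [3.062, -0.702, -0.004]
contact_force: [-2.6, 2.4, 0.7]
width: 0.0005
gripper_force: 1.5
```

```bash
python3 - <<'E'
import est
E
```

```text
mark (np.int32(214), array([221.28504673, 251.38785047]), array([0.42838855, 0.10899006, 0.023     ]))
red (np.int32(446), array([229.55381166, 176.1793722 ]), array([0.60748118, 0.08012953, 0.129     ]))
hub [0.5671936  0.00177056 0.124     ]
r 0.17539344990983124 0.0881091230823595 az 142.31582732107498 62.790429538440435 turn 79.52539778263451
lateral mm -86.64083665391595
```

Emit:
servo_tool(
  commands=[
    [[0, 0, -0.07], [8, 0, 0], 0],
    [[0, 0, -0.14], [16, 1, 0], 0],
    [[0, 0, -0.21], [24, 0, 0], 0],
    [[0, 0, -0.28], [32, -1, 0], 0],
    [[0, 0, -0.35], [40, -2, 0], 0],
  ],
)

```text
clock: 5.4
eef_pos: [0.5392, -0.1098, 0.0751]
orientation: [-3.137, 0.16, 0.004]
contact_force: [-1.6, 0.7, 1.1]
width: 0.0005
gripper_force: 1.5
```

Emit:
servo_tool(
  commands=[
    [[0, 0, -0.07], [8, 0, 0], 0],
    [[0, 0, -0.14], [16, 0, 0], 0],
    [[0, 0, -0.21], [24, 0, 0], 0],
    [[0, 0, -0.28], [32, -1, 0], 0],
    [[0, 0, -0.35], [40, -3, 0], 0],
  ],
)

```text
clock: 6.02
eef_pos: [0.5795, -0.1113, 0.0752]
orientation: [3.117, 0.388, -0.003]
contact_force: [-2.7, -3.6, -0.6]
width: 0.0008
gripper_force: 1.5
```

Emit:
servo_tool(
  commands=[
    [[0, 0, -0.07], [8, 1, 0], 0],
    [[0, 0, -0.14], [16, 1, 0], 0],
    [[0, 0, -0.21], [24, 1, 0], 0],
    [[0, 0, -0.28], [32, 0, 0], 0],
    [[0, 0, -0.35], [40, -2, 0], 0],
  ],
)

```text
clock: 6.65
eef_pos: [0.6182, -0.0997, 0.0753]
orientation: [3.002, 0.925, -0.002]
contact_force: [-1.4, -4.1, -0.0]
width: 0.0005
gripper_force: 1.6
```

```bash
python3 - <<'E'
import est
from plan import *
p=np.array(telemetry.get_obs()["eef_pos"])[:2]-AX
az=np.degrees(np.arctan2(p[1],p[0]));print(az,np.hypot(*p))
c0=az+7
t=est.A-est.J;t=float((t+180)%360-180)
n=max(2,int(t/3)+1)
plan([div(c0+t*i/n,-.014,.115,.075) for i in range(1,n+1)],[1]*n)
E
```

```text
mark (np.int32(212), array([221.24056604, 251.45283019]), array([0.42821902, 0.10910777, 0.023     ]))
red (np.int32(463), array([231.63282937, 210.36069114]), array([0.52100944, 0.07526305, 0.129     ]))
hub [0.5671936  0.00177056 0.124     ]
r 0.17559957220263883 0.0867993218384408 az 142.31924492242288 122.1460764563979 turn 20.173168466024975
lateral mm -29.93349835391081
-62.1820732884906 0.11429348457231293
[[[0.0, 0.0, -0.06], [6.0, 2.0, 0.0], 0], [[0.0, 0.0, -0.11], [12.0, 2.0, 0.0], 0], [[0.0, 0.0, -0.16], [17.0, 2.0, 0.0], 0], [[0.0, 0.0, -0.21], [23.0, 2.0, 0.0], 0], [[0.0, 0.0, -0.26], [29.0, 1.0, 0.0], 0]]
[[[0.0, 0.0, -0.05], [6.0, 1.0, 0.0], 0], [[0.0, 0.0, -0.1], [12.0, 1.0, 0.0], 0]]
```

Emit:
servo_tool(
  commands=[
    [[0, 0, -0.06], [6, 2, 0], 0],
    [[0, 0, -0.11], [12, 2, 0], 0],
    [[0, 0, -0.16], [17, 2, 0], 0],
    [[0, 0, -0.21], [23, 2, 0], 0],
    [[0, 0, -0.26], [29, 1, 0], 0],
  ],
)

```text
clock: 7.32
eef_pos: [0.6428, -0.0842, 0.0753]
orientation: [2.858, 1.304, -0.001]
contact_force: [0.3, -4.0, -1.1]
width: 0.0003
gripper_force: 1.5
```

```bash
python3 - <<'E'
from est import *
im=cv2.resize(s["img"][135:275,190:330],(600,600),interpolation=cv2.INTER_CUBIC)[:,:,::-1].copy()
cv2.imwrite("pics/c3.png",im)
E
```

```text
mark (np.int32(212), array([221.24056604, 251.45283019]), array([0.42821902, 0.10910777, 0.023     ]))
red (np.int32(445), array([237.34606742, 216.7011236 ]), array([0.50504773, 0.0612888 , 0.129     ]))
hub [0.5671936  0.00177056 0.124     ]
r 0.17559957220263883 0.08604957448568318 az 142.31924492242288 136.23724538212915 turn 6.081999540293737
lateral mm -9.117096777067495
```

View pics/c3.png

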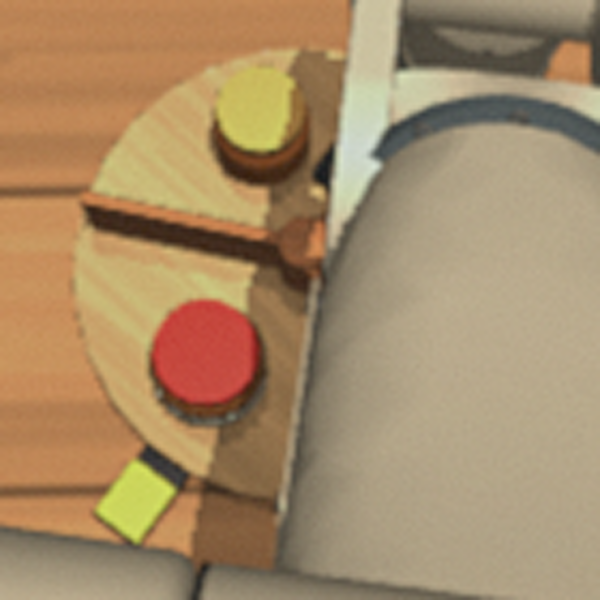

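The red lid centre is at crop (206,353) and the mark at (138,500), so about 6° remain.

Emit:
servo_tool(
  commands=[
    [[0, 0, -0.03], [4, 0, 0], 0],
    [[0, 0, -0.06], [7, 1, 0], 0],
    [[0, 0, -0.1], [11, 1, 0], 0],
    [[0, 0, -0.1], [11, 1, 0], 0],
  ],
)

```text
clock: 7.88
eef_pos: [0.6513, -0.0756, 0.0755]
orientation: [-2.788, -1.447, -0.001]
contact_force: [-0.2, -0.5, -0.3]
width: 0.0004
gripper_force: 0.0
```

```bash
python3 - <<'E'
import est
E
```

```text
mark (np.int32(201), array([221.31840796, 251.00995025]), array([0.42938304, 0.10890212, 0.023     ]))
red (np.int32(459), array([240.43137255, 219.21132898]), array([0.49872277, 0.05375666, 0.129     ]))
hub [0.5671936  0.00177056 0.124     ]
r 0.17455349213874446 0.08596981304659854 az 142.13911712592608 142.79261114516368 turn -0.6534940192375984
lateral mm 0.9805179556063024
```

Emit:
servo_tool(
  commands=[
    [[0, 0, 0], [-6, 0, 0], 0],
    [[0, 0, 0], [-12, 0, 0], 0],
    [[0, 0, 0], [-12, 0, -40], 0],
    [[0, 0, 0], [-12, 0, -85], 0],
    [[0, 0, 0], [-12, 0, -130], 0],
  ],
)

```text
clock: 8.55
eef_pos: [0.6437, -0.0863, 0.2069]
orientation: [-2.789, -1.445, 0.0]
contact_force: [-0.3, -0.3, -0.3]
width: 0.0004
gripper_force: 0.0
```

Emit:
servo_tool(
  commands=[
    [[0, 0, 0], [0, 50, 0], 0],
    [[0, 0, 0], [0, 100, 0], 0],
    [[0, 0, 0], [0, 150, 0], 0],
    [[0, 0, 0], [0, 200, 0], 0],
    [[0, 0, 0], [0, 200, 0], 0],
  ],
)

```text
clock: 9.18
eef_pos: [0.8088, -0.2037, 0.2038]
orientation: [2.79, 1.443, -0.001]
contact_force: [-0.8, 0.5, -0.4]
width: 0.0004
gripper_force: 0.0
```

```bash
python3 - <<'E'
from est import *
a=s["img"][110:290,170:350];q=viewer.snapshot("scene");b=q["img"][80:260,180:360]
cv2.imwrite("pics/c4.png",cv2.resize(np.hstack([a,b]),(800,400))[:,:,::-1])
for t in("dispenser","scoop"): print(t,viewer.silhouettes(s,t)[0]["point"])
E
```

```text
Traceback (most recent call last):
  File "est.py", line 3, in <module>
    M=blob(s,(26,100,120),(40,255,255),(200,238,240,268),.023); print("mark",M)
  File "h.py", line 11, in blob
    c=cv2.connectedComponentsWithStats(k); i=1+np.argmax(c[2][1:,4]); return c[2][i,4],c[3][i],ray(s,c[3][i],z)
                                               ~~~~~~~~~^^^^^^^^^^^^
ValueError: attempt to get argmax of an empty sequence
```

Emit:
servo_tool(
  commands=[
    [[0, 0, 0], [-50, 0, -10], 0],
    [[0, 0, 0], [-100, 0, -20], 0],
    [[0, 0, 0], [-150, 0, -30], 0],
    [[0, 0, 0], [-200, 0, -40], 0],
    [[0, 0, 0], [-250, 0, -50], 0],
  ],
)

```text
clock: 9.85
eef_pos: [0.6617, -0.4055, 0.2565]
orientation: [-2.788, -1.447, -0.0]
contact_force: [-0.1, -0.1, 0.1]
width: 0.0004
gripper_force: 0.0
```

```bash
python3 - <<'E'
from h import *
s=viewer.snapshot("top");q=viewer.snapshot("scene")
a=s["img"][110:290,170:350];b=q["img"][80:260,180:360]
cv2.imwrite("pics/c4.png",cv2.resize(np.hstack([a,b]),(800,400))[:,:,::-1])
print([(t,r["point"]) for t in("dispenser","scoop") for r in viewer.silhouettes(s,t)[:1]])
import est
E
```

```text
[('dispenser', [84.3, 208.8]), ('scoop', [410.8, 200.2])]
mark (np.int32(214), array([221.28504673, 251.38785047]), array([0.42838855, 0.10899006, 0.023     ]))
red (np.int32(454), array([240.39647577, 219.22026432]), array([0.49870191, 0.05384245, 0.129     ]))
hub [0.5671936  0.00177056 0.124     ]
r 0.17539344990983124 0.08603832130589399 az 142.31582732107498 142.75551478364932 turn -0.43968746257434077
lateral mm 0.6602510725817297
```

View pics/c4.png

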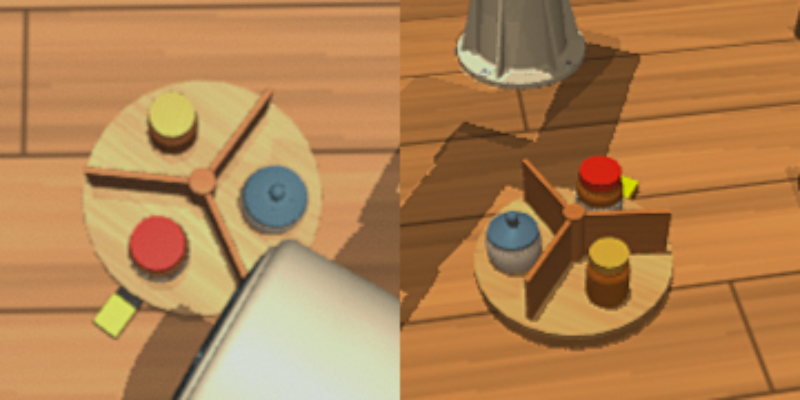

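The jar lid (158,243), the hub (203,180) and the mark (118,312) are in line. All the jars are upright and the arm is clear.

```bash
python3 -c "
from workcell import close_job
print(close_job())"
```

```text
the job is handed in; nothing more can be done
None
```

The peanut butter jar now stands in line with the yellow mark, about 1 mm off sideways by the camera against the 15 mm allowed; the finger is clear, and the job is handed in (no verdict came back).

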